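# Fit the long cell in the sprung holder of the layout's lighting supply

### The job

The layout's street lights run from the little plywood supply board: with its toggle switch still off, take the longer of the two cells from the white tray and fit it in the black holder, plain end pressed against the coil spring and button end then rolled down past the retaining lip, so that it lies level on the holder's floor with its button on the brass contact, held by the spring alone. Then throw the toggle switch fully over to its other side. Leave the short cell in the tray and the things lying round about where they are.

Things in the scene. Friction and masses are not known exactly. Their poses are not given: they have to be found in the camera images.
- supply: Lighting supply board, fixed: plywood 178 x 66 x 8 mm; in line along x a black cell holder, aluminium switch box, white terminal strip. Origin: centre of its underside; x from spring end to switch end, z up. All offsets here are in mm in this frame. Fitted cell: along x, axis y 0, z 20.6, plain face x -53, shoulder x 15, button tip x 17. Between hood and lip only 60 is open: it must go in tilted.
- hood_edge (a point): Lower front edge of the hood over the spring pocket, at board (-48, 0, 38). Hood x -77 to -48, underside z 38, top 41; pocket's back wall face x -73. Holder floor z 10, 24.8 wide inside; cheeks y 12.4 to 15 either side: 40 high to x -48, 22 high to x -40, none from -40 to 2 (room for fingers), 25 high from 2 to 23.
- lip_edge (a point): Lower inner edge of the fixed retaining lip, at board (12, 0, 33). Lip 16 wide, x 12 to 18, z 33 to 36.5, on the end wall (x 18 to 23). Cell tilted 22 degrees or more, plain end low (about 27 is easy), slides under the hood onto the spring; keep it pushed to -x while lowering it level, plain face at x -57 or less at the end. Let go, the spring shifts it 4 mm under the lip.
- plus_contact (a point): Face of the brass contact on the inside of the positive end wall, at board (17, 0, 20.6): the button's tip rests here when the cell is fitted.
- cell: The long cell, the one to fit: grey cylinder 21.2 mm across, 70 mm long over all, 70 g. Origin on its axis at mid length; x along the axis toward the positive end, a steel button 8 mm across, 2 mm long, in a white ring (shoulder x +33 mm, tip +35 mm); plain flat negative face at x -35 mm. Starts lying level in one of the tray's cradles, axis 16.4 mm above the table, x the same way as the tray's x.
- cell_nub (a point): Tip of the long cell's positive button.
- tray: Shallow white tray, fixed, 86 x 104 mm, rim 6.5 mm high, floor 4 mm. Origin: centre of its underside. Two cradles along its x at y +28 and -28 mm, each of two rails (tops 8 mm above the table, outer sides 10.5 mm from the cradle's middle); one holds the long cell, the other the short cell, either way about.
- short_cell: The short cell, not wanted: grey cylinder 17 mm across, 34 mm long, lying in the other cradle; origin on its axis at mid length. Stays where it is.
- spring_cap (a joint): Travel of the holder's coil spring, m: 0 with the spring free (its steel cap, 12 mm across, then has its face at board x -49, y 0, z 20.6), growing as the cap is pushed toward -x, at most 0.013. Stiffness 0.8 N/mm; about 0.004 with the cell fitted.
- toggle (a joint): Angle of the toggle switch, rad: near 0 = off, leaning to the board's -y side; 0.8 = on, fully over to its +y side (end stop). Stays where it is left; about 1.5 N at its tip moves it. Pivot line along the board's x through (53, 0, 32) of the board, in the middle of the switch box (x 33 to 73, y -20 to 20, top z 30).
- toggle_tip (a point): Near the tip of the toggle's steel bat, 26 mm from its pivot; the bat is 27 mm long, 5 mm thick at the foot and 8 mm near the tip; tip about 56 mm above the table when off.
- sanding_block: Cork sanding block 35 x 64 x 22 mm lying behind the supply board; stays where it is.
- goods_van: Model goods van 19 x 71 x 36 mm standing to the right of the tray; stays where it is.
- tweezers: Steel tweezers 10 x 124 x 14 mm lying to the left of the supply board; stay where they are.
Not all that is in view belongs to the job. Leave any pink look-alike of the cell alone.

How it is judged:
By the outcome, as a careful person would: the job done as asked, in the order asked, and still so for the second after the job is handed in, with the robot touching nothing.
It also fails if it takes over 46 s, if anything falls off the work surface, if the arm or the gripper's body presses on something with over 40 N, if the wrist force passes 120 N, or if a joint passes its speed limit or range.

### The arm

A 6-joint arm with a two-finger parallel gripper is mounted at the origin on a cart in front of the work surface, level with it; the furniture and walls round the work are solid. World frame = base frame: x ahead of the robot, y to its left, z up, the work surface at z = 0. Lengths are in m, angles in rad, forces in N, time in s.
With the tool pointing down it reaches from about 0.425 to 0.95 m from the base axis. Payload 3.5 kg.
Tool frame: the origin (TCP) lies between the finger pads; the fingertips stand 22 mm ahead of it and the grasp point (between the pads) lies 3 mm ahead of it (ctrl.nose_length is the z of the fingertips in the tool frame, in m); z points along the fingers, y is the line along which they close (so a half turn about z gives the same grasp; the last joint's range is limited). The gripper opens to 85 mm and grips with 20 to 120 N. Pads are 22 mm wide; open, the fingers measure 114 mm over their backs; the gripper's body (76 mm by 85 mm) begins 54 mm behind the grasp point. The pads swing forward as they close: fully open they stand 13 mm farther back than shut.
Start: joints at [1.097, 0.286, 1.577, -0, 1.279, -0.15], TCP at [0.215, 0.64, 0.253] pointing down, gripper open.
Joint ranges: [-2.77, 2.77], [-0.9, 2.22], [0.21, 2.48], [-1.53, 4.67], [0.24, 2.81], [-2.84, 2.84]. Speed limits (rad/s): [2.79, 2.79, 3.14, 3.14, 3.14, 3.14].

### API

Orientations are given as a unit quaternion [x, y, z, w].
In Python, from plant import ctrl gives the robot as it stands. The module is installed in compiled form; this text tells all that it offers.
- The arm moves only by the tool send_rows, never from a script. Its argument "rows" is text: rows parted by semicolons, each of 7 numbers parted by spaces: the turn, a rotation vector about the tool's x, y, z in fractions of the full range, 1 being 180 degrees, then the shift along the tool's x, y, z in fractions of the full range, 1 being 800 mm, then the opening, from -1 (shut) to 1 (fully open). A call has 1 to 8 rows; each row is the pose to reach, as a shift and turn from the pose commanded when the call began, along the tool's axes at that moment; what a row does not reach only later rows make up. A row lasts 1/8 s, in which the tool goes at most 62.5 mm and 10.7 degrees, less where a joint would pass 70% of its speed; a pose out of reach is approached as far as the arm can. A shift or turn number past 1, either way, is cut back to 1. A call with a gripper value outside its range is refused whole. The fingers move at their own pace and stop on an object; "grip_force" is the grip in N (left out, the last holds). Time passes only in rows, so rows that repeat a pose let the fingers close. It gives the time, the measured TCP pose, the force, the opening and the grip force at its end, in the units of the state.
- ctrl.get_state(): the state, without advancing time (a new reading comes with each control period).
- ctrl.read_camera(name): name is "scene" or "top" or "wrist"; returns a dict with "color" (400x640x3 uint8, red, green, blue), "fx", "fy", "cx", "cy" (pixels), "extrinsics" (4x4, takes a point from world to camera coordinates). Camera axes: x right, y down, z forward; pixel columns grow to the right and rows downward; lengths in m; the calibration is good to about 2 mm. A picture is of the moment at which its call begins. There is no depth.
- ctrl.sign_off(): hands the job in; it is judged then, once.
Trained networks look in a picture, given as the dict that the camera call returned (one of the last four; its "shot" number tells which), for a name from the list of things; names that differ only in an ending like _2 or _b are one class to them, and where a whole thing is asked for, a point or a joint stands for the part that bears it (a point fixed in the world has none). Each returns a list of dicts, best first, with "p" (0 to 1); they miss things now and then, are a little off and sometimes report something else, mostly with a low value. They report only what shows in the picture. A call takes as long as a camera call. They do not tell look-alikes from the thing itself.
- ctrl.look_for(picture, target): "position" ([x, y, z] in m, in the coordinates of the camera as it stood for that picture, good to about 4 mm: the middle of the surface that is visible of it).
The state is a dict: "time": time; "qpos": joint angles; "dq": joint speeds; "joint_efforts": joint torques, N m; "eef_pos": TCP position; "tcp_rot": TCP orientation; "contact_force": force on the tool from outside, world axes, zero at the start; "wrist_torque": the same for the moment, N m; "opening": opening from 0.0 (shut) to 1.0 (fully open); "finger_force": force on a finger pad.
Only numpy, scipy, OpenCV 4.12 (cv2) and the standard library are available. Lean on these libraries where they do the work, as an engineer would, in place of code of your own. Each camera call takes 0.05 s, during which the arm holds its last target. There are 200 camera calls.

## Working session

There is one attempt and no reset: what is moved stays moved. The work goes in short steps, Python scripts to look and compute and a tool call to move; the robot and the scene stay as the last step left them, time stands still between calls to the robot, and variables do not carry over. Pictures are saved under pics/ and viewed, at most 10 in all, crops included, and the job is handed in when it is done.

Besides the shell and the picture viewer there is one more tool, called after ">>>" by a JSON object that holds its "fn" and its "kwargs". send_rows: Moves the arm, as the interface text tells. Its arguments: {"type":"object","properties":{"rows":{"type":"string"},"grip_force":{"type":"number"}},"required":["rows"]}

```bash
mkdir -p pics
cat > h.py <<'E'
import numpy as np, cv2
from plant import ctrl
from scipy.spatial.transform import Rotation as R
def shot(n,f=None):
    p=ctrl.read_camera(n)
    if f: cv2.imwrite('pics/'+f,p['color'][:,:,::-1])
    return p
def w(p,c):
    E=np.array(p['extrinsics']); return (np.linalg.inv(E)@np.r_[c,1])[:3]
def px(p,X):
    E=np.array(p['extrinsics']); c=(E@np.r_[X,1])[:3]
    return np.array([p['fx']*c[0]/c[2]+p['cx'],p['fy']*c[1]/c[2]+p['cy']])
def ray(p,u,v,z):
    E=np.linalg.inv(np.array(p['extrinsics'])); d=E[:3,:3]@np.array([(u-p['cx'])/p['fx'],(v-p['cy'])/p['fy'],1]); o=E[:3,3]
    return o+d*(z-o[2])/d[2]
E
python3 - <<'E'
from h import *
np.set_printoptions(precision=4,suppress=True)
for n in ['top','scene']:
    p=shot(n,n+'1.png'); print(n,p['fx'],np.linalg.inv(np.array(p['extrinsics']))[:3,3])
    for t in ['supply','hood_edge','lip_edge','plus_contact','cell','cell_nub','tray','short_cell','toggle_tip','sanding_block','goods_van','tweezers']:
        for d in ctrl.look_for(p,t)[:3]:
            X=w(p,d['position']); print(t,round(d['p'],2),X,px(p,X).round())
s=ctrl.get_state();print(s)
E
```

```text
top 493.62502745883165 [0.3946 0.0007 1.0492]
supply 0.64 [0.5044 0.1229 0.0086] [252. 227.]
hood_edge 0.79 [0.5028 0.1241 0.0099] [251. 227.]
hood_edge 0.39 [ 0.4439 -0.0993 -0.    ] [357. 256.]
plus_contact 0.81 [0.5041 0.1235 0.0085] [251. 227.]
cell 0.77 [ 0.4473 -0.1349  0.0271] [375. 254.]
cell 0.53 [ 0.4115 -0.232   0.0198] [422. 271.]
cell_nub 0.81 [ 0.4114 -0.2323  0.0216] [423. 271.]
cell_nub 0.65 [ 0.4438 -0.1292  0.0223] [372. 255.]
cell_nub 0.28 [0.485  0.2615 0.0105] [186. 236.]
tray 0.83 [ 0.446  -0.1008  0.0058] [358. 255.]
short_cell 0.56 [ 0.4345 -0.0735  0.0204] [345. 260.]
sanding_block 0.98 [0.6924 0.067  0.0215] [279. 139.]
goods_van 0.81 [ 0.5155 -0.2514  0.0312] [431. 220.]
tweezers 0.75 [0.4862 0.2614 0.0098] [186. 235.]
tweezers 0.28 [ 0.4429 -0.1015  0.0018] [358. 256.]
scene 406.60908473156206 [0.2058 0.4888 0.7175]
supply 0.67 [0.4978 0.1356 0.0104] [294. 264.]
hood_edge 0.68 [0.4991 0.1348 0.0082] [293. 264.]
hood_edge 0.23 [0.4861 0.2672 0.0048] [257. 318.]
lip_edge 0.91 [0.4971 0.136  0.0094] [294. 265.]
plus_contact 0.74 [0.5007 0.1344 0.0101] [293. 2
[... 361 characters left out ...]
_cell 0.43 [ 0.4324 -0.073   0.0216] [372. 210.]
sanding_block 0.56 [0.6837 0.0736 0.0198] [244. 204.]
goods_van 0.8 [ 0.5104 -0.238   0.0272] [377. 155.]
tweezers 0.93 [0.4872 0.2642 0.005 ] [257. 317.]
{'time': 1.3, 'qpos': array([ 1.097 ,  0.2863,  1.5767,  0.    ,  1.2786, -0.15  ]), 'dq': array([-0.0001, -0.0007, -0.0009, -0.0002, -0.0015, -0.0009]), 'joint_efforts': array([  0.0006, -40.5965, -29.293 ,  -0.0001,   0.0006,   0.    ]), 'eef_pos': array([0.2147, 0.6399, 0.2533]), 'tcp_rot': array([ 0.1612,  0.9869,  0.    , -0.    ]), 'contact_force': array([ 0.9398,  0.188 , -0.594 ]), 'wrist_torque': array([-0.0037, -0.0224, -0.0086]), 'finger_force': 0.0, 'opening': 0.9961236381027752}
```

Run:
```python
import cv2
a=cv2.imread('pics/top1.png')[110:330,160:460]; cv2.imwrite('pics/topc.png',cv2.resize(a,None,fx=2.66,fy=2.66,interpolation=cv2.INTER_CUBIC))
```

```text
(no output)
```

View pics/topc.png

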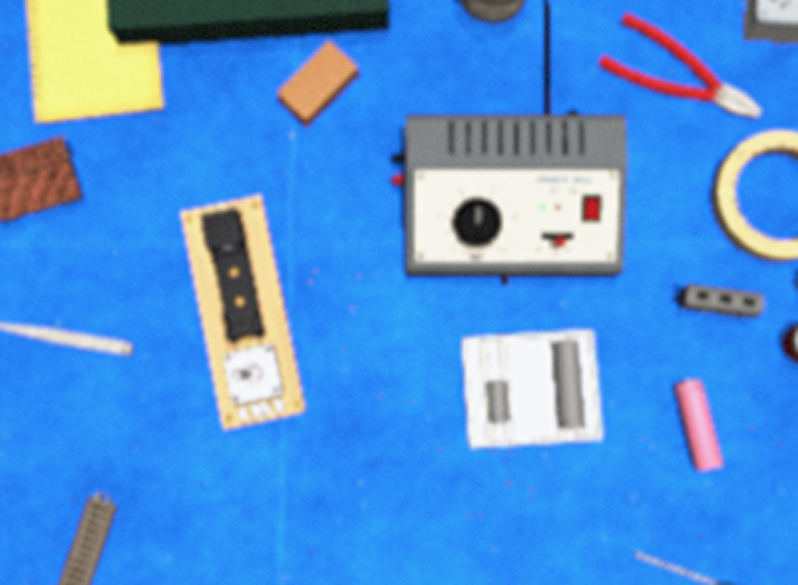

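Run:
```python
from h import *
np.set_printoptions(precision=4,suppress=True)
p=shot('wrist'); s=ctrl.get_state()
T=np.eye(4);T[:3,:3]=R.from_quat(s['tcp_rot']).as_matrix();T[:3,3]=s['eef_pos']
print('cam in tool\n',np.linalg.inv(T)@np.linalg.inv(np.array(p['extrinsics'])),p['fx'],ctrl.nose_length); print(T)
class P(dict):pass
t=ctrl.read_camera('top')
def corners(c,z): return np.array([ray(t,160+u/2.66,110+v/2.66,z) for u,v in c])
for n,c,z in [('board',[(180,210),(262,196),(305,410),(224,430)],.008),('tray',[(461,338),(594,329),(604,440),(470,449)],.0065)]:
    q=corners(c,z); print(n,q.mean(0),np.linalg.norm(np.roll(q,-1,0)-q,axis=1)); d=(q[0]+q[1]-q[2]-q[3]); print('far dir deg',np.degrees(np.arctan2(d[1],d[0])))
q=corners([(566,342),(571,427)],.02);print('cell ends',q)
```

```text
cam in tool
 [[-0.0015 -0.9631 -0.2693  0.0685]
 [ 1.     -0.0014 -0.0005 -0.0003]
 [ 0.0001 -0.2693  0.9631 -0.121 ]
 [ 0.      0.      0.      1.    ]] 297.8232250696648 0.022
[[-0.948   0.3181 -0.      0.2147]
 [ 0.3181  0.948   0.      0.6399]
 [ 0.      0.     -1.      0.2533]
 [ 0.      0.      0.      1.    ]]
board [0.505  0.1242 0.008 ] [0.067  0.1753 0.0653 0.1799]
far dir deg 12.389437759309683
tray [ 0.443  -0.1056  0.0065] [0.1059 0.0873 0.1052 0.0872]
far dir deg 3.969730274764078
cell ends [[ 0.4787 -0.1312  0.02  ]
 [ 0.4129 -0.1337  0.02  ]]
```

```bash
cat >> h.py <<'E'
np.set_printoptions(precision=4,suppress=True)
def tool_rot(yaw,tilt=0):
    """tool x at world yaw (deg), pointing down; tilt: about tool y, deg"""
    c,s=np.cos(np.radians(yaw)),np.sin(np.radians(yaw))
    return R.from_matrix(np.array([[c,s,0],[s,-c,0],[0,0,-1]]))*R.from_rotvec([0,tilt,0],degrees=True)
def rel(poses,start=None):
    if start is None:
        s=ctrl.get_state(); start=(s['eef_pos'],R.from_quat(s['tcp_rot']))
    p0,r0=start
    for p,r in poses:
        print((r0.inv()*r).as_rotvec(degrees=True).round(1),(1000*r0.inv().apply(np.array(p)-p0)).round(1))
E
python3 -c "
from h import *
rel([((.48,.25,.25),tool_rot(184))])
a=((.48,.25,.25),tool_rot(184))
rel([((.445,-.134,.2),tool_rot(184))],a)"
```

```text
[ -0.    0.  -22.5] [-375.6 -285.3    3.4]
[0. 0. 0.] [  61.7 -380.6   50. ]
```

The rows are not in the units I measure in: shifts go in shares of 800 mm and turns go in shares of 180 degrees. I convert before sending: -376 mm is -0.47, -285 mm is -0.3563, -22.5 degrees is -0.125.

>>> {"fn": "send_rows", "kwargs": {"rows": "0 0 -0.125 -0.47 -0.3563 0 0;0 0 -0.125 -0.47 -0.3563 0 0;0 0 -0.125 -0.47 -0.3563 0 0;0 0 -0.125 -0.47 -0.3563 0 0;0 0 -0.125 -0.47 -0.3563 0 0;0 0 -0.125 -0.47 -0.3563 0 0;0 0 -0.125 -0.47 -0.3563 0 0;0 0 -0.125 -0.47 -0.3563 0 0"}}

```text
time: 2.4
eef_pos: [0.4819, 0.2476, 0.2537]
tcp_rot: [-0.033, 0.999, -0.0, 0.0]
contact_force: [0.1, 1.2, 0.4]
opening: 0.498
finger_force: 0.0
```

>>> {"fn": "send_rows", "kwargs": {"rows": "0 0 0 0.0775 -0.4763 0.0625 0;0 0 0 0.0775 -0.4763 0.0625 0;0 0 0 0.0775 -0.4763 0.0625 0;0 0 0 0.0775 -0.4763 0.0625 0;0 0 0 0.0775 -0.4763 0.0625 0;0 0 0 0.0775 -0.4763 0.0625 0;0 0 0 0.0775 -0.4763 0.0625 0"}}

```text
time: 3.28
eef_pos: [0.4442, -0.1372, 0.2032]
tcp_rot: [-0.032, 0.999, -0.0, -0.0]
contact_force: [-0.0, -0.3, -0.5]
opening: 0.502
finger_force: 0.0
```

Run:
```python
from h import *
p=shot('wrist','w1.png'); s=ctrl.get_state(); print(s['time'],s['eef_pos'],s['tcp_rot'],s['opening'])
for t in ['cell','cell_nub','short_cell','tray']:
    for d in ctrl.look_for(p,t)[:2]:
        X=w(p,d['position']); print(t,round(d['p'],2),X,px(p,X).round())
np.save('w1E.npy',np.array(p['extrinsics']))
a=cv2.imread('pics/w1.png'); cv2.imwrite('pics/w1.png',cv2.resize(a[60:400,120:520],None,fx=1.75,fy=1.75))
```

```text
3.325 [ 0.4444 -0.1371  0.2031] [-0.0324  0.9995 -0.0003 -0.0002] 0.5016432433695867
cell 0.82 [ 0.4118 -0.2347  0.0188] [229. 151.]
cell 0.56 [ 0.4451 -0.1367  0.0281] [324. 191.]
cell_nub 0.91 [ 0.4142 -0.234   0.0205] [230. 154.]
cell_nub 0.62 [ 0.443  -0.134   0.0234] [326. 188.]
short_cell 0.55 [ 0.432  -0.0821  0.0173] [377. 180.]
tray 0.89 [ 0.4407 -0.1015  0.0043] [356. 184.]
tray 0.51 [ 0.5105 -0.2501  0.0301] [214. 245.]
```

View pics/w1.png

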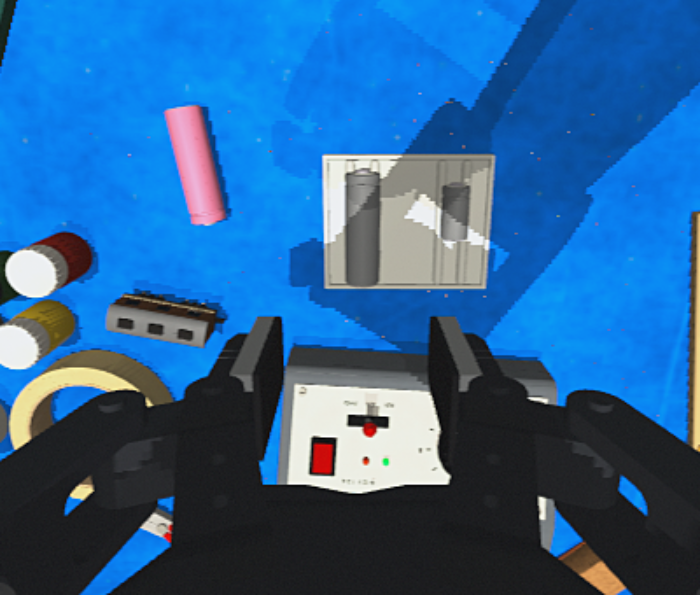

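Run:
```python
import cv2
a=cv2.imread('pics/w1.png')[150:295,310:500]; cv2.imwrite('pics/w1c.png',cv2.resize(a,None,fx=4,fy=4,interpolation=cv2.INTER_CUBIC))
```

```text
(no output)
```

View pics/w1c.png

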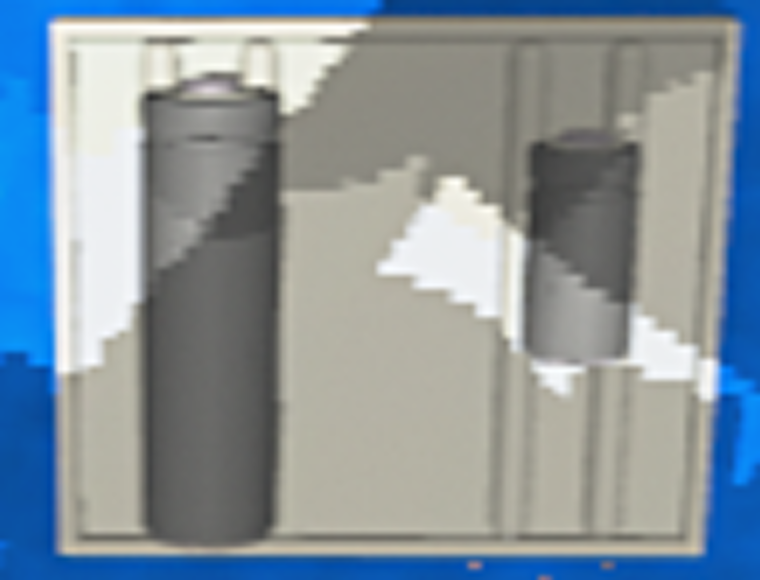

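Run:
```python
from h import *
p=shot('wrist'); s=ctrl.get_state(); print(s['eef_pos'])
f=lambda u,v,z: ray(p,120+(310+u/4)/1.75,60+(150+v/4)/1.75,z)
q=np.array([f(*c,.0065) for c in [(50,20),(740,20),(705,553),(58,553)]])
print('tray',q.mean(0),np.linalg.norm(np.roll(q,-1,0)-q,axis=1)); d=q[0]+q[1]-q[2]-q[3]; ang=np.degrees(np.arctan2(d[1],d[0]));print(ang)
yt=np.array([-np.sin(np.radians(ang)),np.cos(np.radians(ang)),0]); print('cradles',q.mean(0)+.028*yt,q.mean(0)-.028*yt)
a,b=f(212,94,.027),f(209,546,.027); print('ends z27',a,b,np.linalg.norm(a-b))
for v in (150,500): print('axis z16.4',f(143.5+ (211.5-143.5),v,.0164), 'L',f(144,v,.0164),'R',f(278,v,.0164))
```

```text
[ 0.4452 -0.1329  0.2035]
tray [ 0.4457 -0.1008  0.0065] [0.1039 0.0851 0.1046 0.0851]
-175.92971438910396
cradles [ 0.4477 -0.1287  0.0065] [ 0.4437 -0.0728  0.0065]
ends z27 [ 0.4137 -0.131   0.027 ] [ 0.4816 -0.1264  0.027 ] 0.06806202409560269
axis z16.4 [ 0.4233 -0.1302  0.0164] L [ 0.424  -0.1402  0.0164] R [ 0.4226 -0.1203  0.0164]
axis z16.4 [ 0.4778 -0.1262  0.0164] L [ 0.4785 -0.1367  0.0164] R [ 0.4771 -0.1159  0.0164]
```

Run:
```python
from h import *
s=ctrl.get_state(); print(s['time'],s['eef_pos'],s['tcp_rot'])
p=shot('wrist','w2.png'); p1=dict(p); p1['extrinsics']=np.load('w1E.npy')
f=lambda u,v,z: ray(p1,120+(310+u/4)/1.75,60+(150+v/4)/1.75,z)
a,b=f(212,94,.027),f(209,546,.027); print('ends',a,b)
q=np.array([f(*c,.0065) for c in [(50,20),(740,20),(705,553),(58,553)]]); print('tray',q.mean(0))
# still image: cell silhouette by colour (dark grey) near predicted pixels
c=px(p,[.4465,-.1325,.0164]); print(c)
g=p['color'].astype(int); x0,y0=int(c[0])-25,int(c[1])-50
sub=g[y0:y0+100,x0:x0+50]; 
m=((sub.max(2)<125)&(np.ptp(sub,axis=2)<14)).astype(np.uint8)
n,l,st,ce=cv2.connectedComponentsWithStats(m); k=l[50,25]; print(st[k],ce[k])
for r in range(0,100,6):
    i=np.where(l[r]==k)[0]
    if k and len(i)>4: print(r+y0,i.min()+x0,i.max()+x0, ray(p,(i.min()+i.max())/2+x0,r+y0,.0164))
cv2.imwrite('pics/w2c.png',cv2.resize(cv2.imread('pics/w2.png')[y0-10:y0+110,x0-30:x0+120],None,fx=5,fy=5))
```

```text
3.575 [ 0.4452 -0.1329  0.2035] [-0.0355  0.9994  0.0001  0.0002]
ends [ 0.4127 -0.135   0.027 ] [ 0.4806 -0.131   0.027 ]
tray [ 0.4448 -0.1051  0.0065]
[323.4389 188.6727]
[   7   17   43   68 1008] [25.8393 56.87  ]
162 314 334 [ 0.4183 -0.1339  0.0164]
168 314 333 [ 0.4245 -0.134   0.0164]
174 314 333 [ 0.4308 -0.1335  0.0164]
180 314 333 [ 0.4372 -0.1331  0.0164]
186 314 332 [ 0.4436 -0.1332  0.0164]
192 314 332 [ 0.4501 -0.1327  0.0164]
198 314 332 [ 0.4567 -0.1323  0.0164]
204 314 333 [ 0.4633 -0.1313  0.0164]
210 314 332 [ 0.4701 -0.1313  0.0164]
216 314 332 [ 0.4769 -0.1308  0.0164]
222 319 327 [ 0.4838 -0.1304  0.0164]
```

View pics/w2c.png

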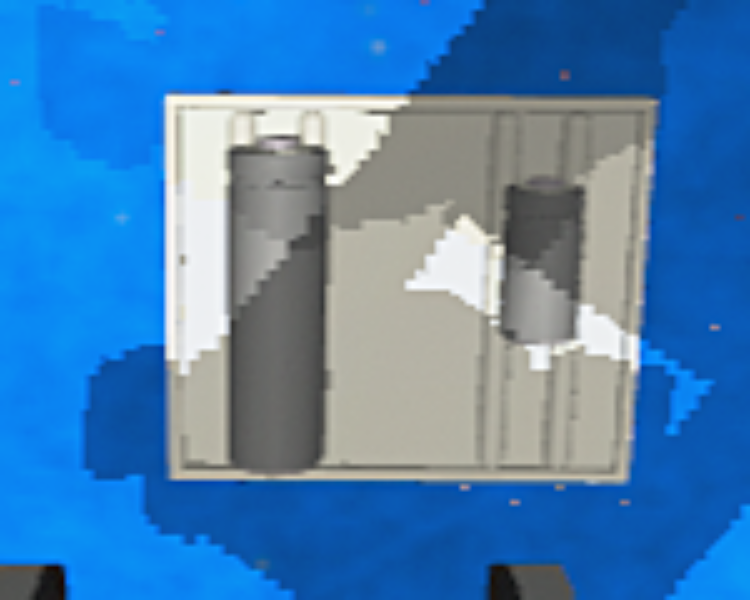

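In the tool's units: 173 mm is 0.2163, 160 mm is 0.2.

>>> {"fn": "send_rows", "kwargs": {"rows": "0 0 0 0.0038 0 0.075 0;0 0 0 0.0038 0 0.15 0;0 0 0 0.0038 0 0.2 0;0 0 0 0.0038 0 0.2163 0;0 0 0 0.0038 0 0.2163 0;0 0 0 0.0038 0 0.2163 0;0 0 0 0.0038 0 0.2163 -1;0 0 0 0.0038 0 0.2163 -1", "grip_force": 60}}

```text
time: 4.62
eef_pos: [0.4431, -0.1334, 0.0324]
tcp_rot: [-0.033, 0.999, 0.002, 0.001]
contact_force: [-0.2, 8.5, 8.3]
opening: 0.22
finger_force: 58.4
```

In the tool's units: -120 mm is -0.15, -100 mm is -0.125.

>>> {"fn": "send_rows", "kwargs": {"rows": "0 0 0 0 0 0 -1;0 0 0 0 0 0 -1;0 0 0 0 0 0 -1;0 0 0 0 0 -0.05 -1;0 0 0 0 0 -0.125 -1;0 0 0 0 0 -0.15 -1;0 0 0 0 0 -0.15 -1;0 0 0 0 0 -0.15 -1", "grip_force": 60}}

```text
time: 5.62
eef_pos: [0.4411, -0.1341, 0.1493]
tcp_rot: [-0.034, 0.999, 0.0, -0.001]
contact_force: [0.1, 0.3, -1.3]
opening: 0.219
finger_force: 59.3
```

Run:
```python
from h import *
s=ctrl.get_state(); print(s['time'],s['eef_pos'],s['tcp_rot'],s['opening'],s['finger_force'],s['contact_force'])
p=shot('wrist','w3.png'); np.save('w3E.npy',np.array(p['extrinsics']))
a=cv2.imread('pics/w3.png')[90:390,170:470]; cv2.imwrite('pics/w3.png',cv2.resize(a,None,fx=2,fy=2))
# insertion feasibility: board x-z plane, cell x-range
from numpy import sin,cos,radians
def poly(cx,cz,th):
    c,s_=cos(th),sin(th)
    P=[(-35,-10.6),(33,-10.6),(33,-4),(35,-4),(35,4),(33,4),(33,10.6),(-35,10.6)]
    return np.array([(cx+a*c-b*s_,cz+a*s_+b*c) for a,b in P],np.float32)
def rect(a,b,c,d): return np.array([(a,c),(b,c),(b,d),(a,d)],np.float32)
obs=[rect(-77,-48,38,41),rect(12,18,33,36.5),rect(18,23,0,36.5),rect(-80,30,-5,10),rect(-90,-73,0,41),rect(17,18,17,24)]
def clear(cx,cz,th):
    p=poly(cx,cz,th); dmin=99
    for o in obs:
        A=cv2.intersectConvexConvex(cv2.convexHull(p),o)[0]
        if A>1e-6: return -1
        h=cv2.convexHull(p)
        dmin=min(dmin,*[-cv2.pointPolygonTest(h,(float(x),float(y)),True) for x,y in o],*[-cv2.pointPolygonTest(o,(float(x),float(y)),True) for x,y in p])
    return dmin
for t in [30,27,24,21,18,15,12,9,6,3,0]:
    best=max(((clear(x,z,radians(t)),x,z) for x in np.arange(-34,-14,.5) for z in np.arange(20,50,.5)),key=lambda b:b[0])
    x,z=best[1:]; q=poly(x,z,radians(t)); print(t,best,'plain face x',(q[0,0]+q[7,0])/2,'face at z20.6', x-35*cos(radians(t)) + (z-35*sin(radians(t))-20.6)*np.tan(radians(t)))
```

```text
5.625 [ 0.4411 -0.1341  0.1493] [-0.0344  0.9994  0.0004 -0.0008] 0.21869575383938192 59.31405186653137 [ 0.0548  0.3137 -1.2884]
30 (3.8201303482055664, np.float64(-14.5), np.float64(40.5)) plain face x -44.81089 face at z20.6 -43.42524848640026
27 (3.658264864651956, np.float64(-14.5), np.float64(39.0)) plain face x -45.685226 face at z20.6 -44.40615004650514
24 (2.262240497800926, np.float64(-18.5), np.float64(37.0)) plain face x -50.47409 face at z20.6 -49.510519308651645
21 (1.555968031245065, np.float64(-24.5), np.float64(34.0)) plain face x -57.175316 face at z20.6 -56.846296707821445
18 (1.603205680847168, np.float64(-25.0), np.float64(32.5)) plain face x -58.28698 face at z20.6 -57.93463346316776
15 (1.7025194168090818, np.float64(-26.5), np.float64(31.0)) plain face x -60.307404 face at z20.6 -59.94799471306923
12 (1.933187484741211, np.float64(-25.0), np.float64(30.0)) plain face x -59.23517 face at z20.6 -58.78388914057782
9 (2.3028149176605246, np.float64(-25.5), np.float64(28.5)) plain face x -60.06909 face at z20.6 -59.685042324016266
6 (2.6916326037272293, np.float64(-25.5), np.float64(27.0)) plain face x -60.308266 face at z20.6 -60.02012267902274
3 (3.0604272214681902, np.float64(-25.5), np.float64(25.5)) plain face x -60.452034 face at z20.6 -60.29123399144033
0 (3.399999618530273, np.float64(-34.0), np.float64(24.0)) plain face x -69.0 face at z20.6 -69.0
```

View pics/w3.png

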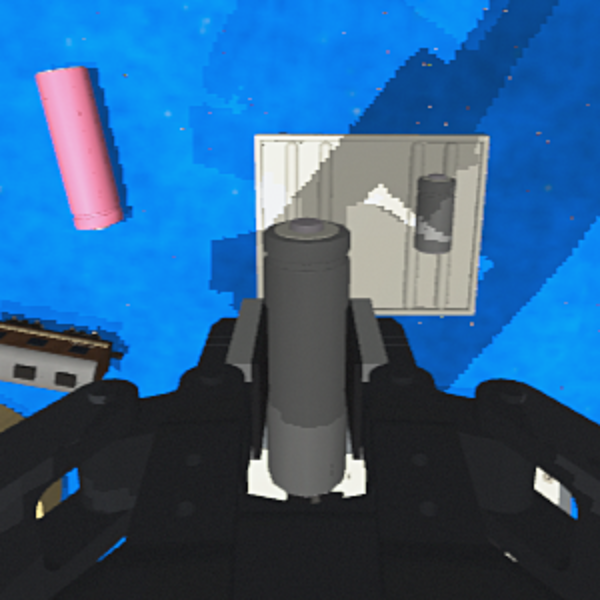

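Run:
```python
from h import *
s=ctrl.get_state(); p=shot('wrist'); print(s['eef_pos'])
C=np.array([[0,-.9631,-.2693],[1,0,0],[0,-.2693,.9631]]); o=np.array([.0685,-.0003,-.121])
def tr(x,y,z):
    u,v=170+x/2,90+y/2; d=C@np.array([(u-p['cx'])/p['fx'],(v-p['cy'])/p['fy'],1]); return 1000*(o+d*(z-o[2])/d[2])
for z in (.0014,.0034,.0054): print(z,'shoulder top',tr(307,249,z),'plain',tr(306,494,z))
print('face bottom',tr(307,221,.0246),tr(307,221,.0226))
print('sides at y300', tr(266,300,.014),tr(349,300,.014)); print('y440', tr(269,440,.014),tr(346,440,.014))
# top & board detail: wait for board
t=ctrl.read_camera('top'); cv2.imwrite('pics/t2.png',t['color'][:,:,::-1])
```

```text
[ 0.4409 -0.1339  0.1487]
0.0014 shoulder top [29.3286 -0.0594  1.4   ] plain [-33.3851  -0.2717   1.4   ]
0.0034 shoulder top [28.6886 -0.0555  3.4   ] plain [-35.0499  -0.2712   3.4   ]
0.0054 shoulder top [28.0485 -0.0515  5.4   ] plain [-36.7147  -0.2708   5.4   ]
face bottom [29.3402 -0.0175 24.6   ] [29.8781 -0.0214 22.6   ]
sides at y300 [ 12.2556 -10.0193  14.    ] [12.2556 10.2069 14.    ]
y440 [-27.1088  -9.9446  14.    ] [-27.1088  10.1897  14.    ]
```

```bash
python3 -c "
from h import *
s=ctrl.get_state();r=R.from_quat(s['tcp_rot']).as_matrix();print(np.degrees(np.arctan2(r[1,0],r[0,0])))
rel([((.515,.126,.2),tool_rot(192.4))])"
```

```text
-176.06041661823608
[ 0.1 -0.2 -8.5] [-91.6 254.4 -51.2]
```

In the tool's units: 254 mm is 0.3175, 245 mm is 0.3063, -8.5 degrees is -0.0472.

>>> {"fn": "send_rows", "kwargs": {"rows": "0 0 -0.0472 0 0.075 -0.0625 -1;0 0 -0.0472 -0.0375 0.1438 -0.0638 -1;0 0 -0.0472 -0.115 0.2 -0.0638 -1;0 0 -0.0472 -0.115 0.2625 -0.0638 -1;0 0 -0.0472 -0.115 0.3063 -0.0638 -1;0 0 -0.0472 -0.115 0.3175 -0.0638 -1;0 0 -0.0472 -0.115 0.3175 -0.0638 -1;0 0 -0.0472 -0.115 0.3175 -0.0638 -1"}}

```text
time: 6.78
eef_pos: [0.5161, 0.1241, 0.2009]
tcp_rot: [-0.108, 0.994, -0.0, -0.0]
contact_force: [-0.2, -1.1, -0.5]
opening: 0.223
finger_force: 59.4
```

Run:
```python
from h import *
p=shot('wrist'); s=ctrl.get_state(); p=shot('wrist','w4.png'); print(s['time'],s['eef_pos'],s['tcp_rot'],s['opening'])
np.savez('w4.npz',E=np.array(p['extrinsics']),k=[p['fx'],p['fy'],p['cx'],p['cy']])
a=cv2.imread('pics/w4.png'); b=a[20:270,160:480]; cv2.imwrite('pics/w4c.png',cv2.resize(b,None,fx=2.4,fy=2.4,interpolation=cv2.INTER_CUBIC))
for c in (p,shot('scene','s4.png')):
  for t in ['supply','hood_edge','lip_edge','plus_contact','toggle_tip','cell','cell_nub']:
    for d in ctrl.look_for(c,t)[:2]:
        X=w(c,d['position']); print(t,round(d['p'],2),X,px(c,X).round())
```

```text
6.825 [0.5162 0.124  0.2011] [-0.1075  0.9942 -0.0001 -0.0002] 0.214533371639387
supply 0.95 [0.4742 0.1168 0.0081] [325. 146.]
hood_edge 0.93 [0.4745 0.1158 0.0125] [324. 147.]
hood_edge 0.26 [0.5132 0.1243 0.1966] [325. 267.]
lip_edge 0.87 [0.475  0.1143 0.0071] [322. 146.]
lip_edge 0.26 [0.5163 0.1243 0.1975] [324. 274.]
plus_contact 0.64 [0.4715 0.1169 0.0118] [326. 144.]
cell 0.87 [0.5122 0.1226 0.1968] [322. 265.]
cell 0.23 [0.4733 0.1181 0.0108] [326. 146.]
cell_nub 0.84 [0.5147 0.1258 0.1928] [328. 266.]
supply 0.76 [0.4962 0.1345 0.0109] [294. 264.]
hood_edge 0.81 [0.4978 0.1337 0.0101] [294. 264.]
lip_edge 0.8 [0.4983 0.1352 0.0086] [294. 264.]
plus_contact 0.77 [0.502  0.137  0.0126] [291. 263.]
cell 0.51 [0.4974 0.1291 0.1878] [292. 205.]
cell_nub 0.82 [ 0.413  -0.2287  0.0126] [409. 176.]
cell_nub 0.63 [0.4971 0.1311 0.1875] [292. 206.]
```

View pics/w4c.png

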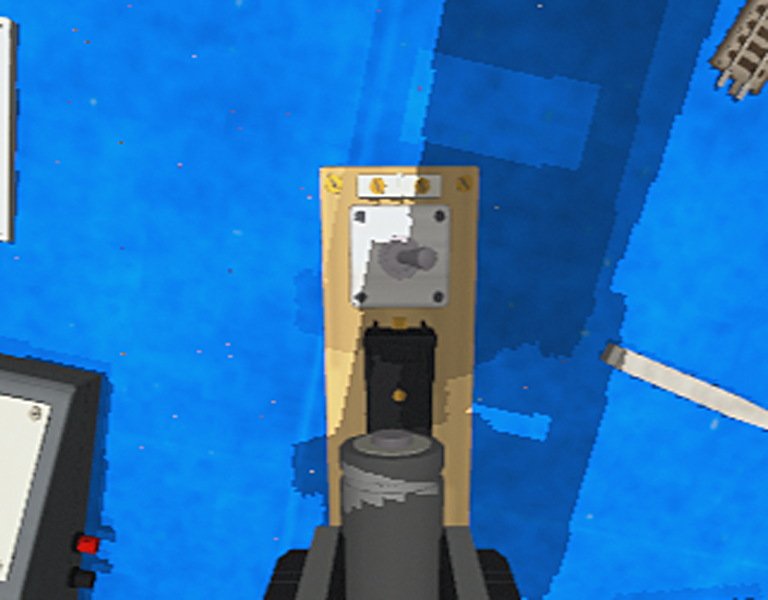

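```bash
cat > fit.py <<'E'
from h import *
from scipy.optimize import least_squares
def board(q,P):
    c,s=np.cos(q[2]),np.sin(q[2]); P=np.atleast_2d(P)/1000
    return np.c_[q[0]+c*P[:,0]-s*P[:,1],q[1]+s*P[:,0]+c*P[:,1],P[:,2]]
def fit(p,pts,edges=()):
    def r(q):
        e=[]
        for u,v,*b in pts: e+=list(px(p,board(q,b)[0])-[u,v])
        for u,v,y in edges:
            X=ray(p,u,v,.008); c,s=np.cos(q[2]),np.sin(q[2]); e.append(((-s*(X[0]-q[0])+c*(X[1]-q[1]))*1000-y)/1)
        return e
    o=least_squares(r,[.505,.124,np.radians(192.4)]); return o.x,np.round(o.fun,1)
E
python3 - <<'E'
from fit import *
d=np.load('w4.npz'); p=dict(extrinsics=d['E'],fx=d['k'][0],fy=d['k'][1],cx=d['k'][2],cy=d['k'][3])
F=lambda u,v:(160+u/2.4,20+v/2.4)
pts=[(*F(320,168),89,33,8),(*F(479,168),89,-33,8),(*F(350,206),73,20,30),(*F(450,206),73,-20,30),(*F(350,306),33,20,30),(*F(449,306),33,-20,30)]
q,e=fit(p,pts,[(*F(330,522),33),(*F(470,525),-33)]); print(q[:2],np.degrees(q[2]),e)
t=ctrl.read_camera('top'); G=lambda u,v:(160+u/2.66,110+v/2.66)
q2,e=fit(t,[(*G(262,196),-89,-33,8)]*0+[(*G(180,210),-89,-33,8),(*G(262,196),-89,33,8),(*G(305,410),89,33,8),(*G(224,430),89,-33,8)]); print(q2[:2],np.degrees(q2[2]),e)
for n,P in [('toggle off',(53,-10,56)),('lip',(12,0,36.5)),('hoodtop',(-48,0,41))]: print(n,board(q,P),(np.array(px(p,board(q,P)[0]))-[160,20])*2.4, (np.array(px(t,board(q,P)[0]))-[160,110])*2.66)
E
```

```text
[0.5066 0.1255] 192.5168973664827 [-0.3 -0.5  0.2 -0.8 -0.6 -0.4  0.6 -0.6  0.2  1.3  0.3  1.1 -0.1 -0.1]
[0.505  0.1242] 192.3368170179908 [ 0.4  0.5 -0.3 -0.7  0.2  0.5 -0.3 -0.3]
toggle off [[0.4527 0.1238 0.056 ]] [428.5128 259.3509] [234.1808 372.3146]
lip [[0.4949 0.1229 0.0365]] [400.2848 363.2443] [239.5322 319.064 ]
hoodtop [[0.5535 0.1359 0.041 ]] [400.5416 507.0177] [223.6562 243.3927]
```

```bash
cat > plan.py <<'E'
from fit import *
from numpy import sin,cos,radians
P8=np.array([(-35,-10.6),(33,-10.6),(33,-4),(35,-4),(35,4),(33,4),(33,10.6),(-35,10.6)])
def poly(cx,cz,th):
    c,s=cos(th),sin(th); return (np.array([cx,cz])+P8@np.array([[c,s],[-s,c]])).astype(np.float32)
rect=lambda a,b,c,d: np.array([(a,c),(b,c),(b,d),(a,d)],np.float32)
obs=[rect(-77,-48,38,41),rect(12,18,33,36.5),rect(18,23,0,36.5),rect(-80,30,-5,10),rect(-90,-73,0,41),rect(17,18,17,24)]
def clear(cx,cz,t):
    p=poly(cx,cz,radians(t)); h=cv2.convexHull(p)
    if any(cv2.intersectConvexConvex(h,o)[0]>1e-6 for o in obs): return -1
    return min(min([-cv2.pointPolygonTest(p.reshape(-1,1,2),(float(x),float(y)),True) for x,y in o]+[-cv2.pointPolygonTest(o,(float(x),float(y)),True) for x,y in p]) for o in obs)
E
python3 - <<'E'
from plan import *
for t in (30,28,26,24,22,20,16):
    for f in (-40,-46,-50,-54,-57,-59.5):
        cx=f+35*cos(radians(t)); b=max((clear(cx,z,t),z) for z in np.arange(22,50,.25)); print(t,f,'cx %.1f'%cx,np.round(b,2),end=' | ')
    print()
E
```

```text
30 -40 cx -9.7 [ 5.01 42.  ] | 30 -46 cx -15.7 [ 3.57 40.25] | 30 -50 cx -19.7 [ 2.47 39.25] | 30 -54 cx -23.7 [ 1.34 38.25] | 30 -57 cx -26.7 [ 0.57 37.25] | 30 -59.5 cx -29.2 [-1.   49.75] | 
28 -40 cx -9.1 [ 4.16 42.  ] | 28 -46 cx -15.1 [ 3.52 39.5 ] | 28 -50 cx -19.1 [ 2.53 38.5 ] | 28 -54 cx -23.1 [ 1.53 37.5 ] | 28 -57 cx -26.1 [ 0.79 36.75] | 28 -59.5 cx -28.6 [ 0.21 36.  ] | 
26 -40 cx -8.5 [ 4.3  49.75] | 26 -46 cx -14.5 [ 3.17 39.  ] | 26 -50 cx -18.5 [ 2.63 37.5 ] | 26 -54 cx -22.5 [ 1.68 36.75] | 26 -57 cx -25.5 [ 1.04 36.  ] | 26 -59.5 cx -28.0 [ 0.4 35.5] | 
24 -40 cx -8.0 [ 5.08 49.75] | 24 -46 cx -14.0 [ 2.27 39.  ] | 24 -50 cx -18.0 [ 2.28 37.25] | 24 -54 cx -22.0 [ 1.83 35.75] | 24 -57 cx -25.0 [ 1.26 35.25] | 24 -59.5 cx -27.5 [ 0.7  34.75] | 
22 -40 cx -7.5 [ 5.78 49.75] | 22 -46 cx -13.5 [ 1.29 39.  ] | 22 -50 cx -17.5 [ 1.27 37.5 ] | 22 -54 cx -21.5 [ 1.27 35.75] | 22 -57 cx -24.5 [ 1.43 34.5 ] | 22 -59.5 cx -27.0 [ 0.96 34.  ] | 
20 -40 cx -7.1 [ 6.42 49.75] | 20 -46 cx -13.1 [ 0.78 49.75] | 20 -50 cx -17.1 [ 0.3 37.5] | 20 -54 cx -21.1 [ 0.25 36.  ] | 20 -57 cx -24.1 [ 1.48 33.75] | 20 -59.5 cx -26.6 [ 1.18 33.25] | 
16 -40 cx -6.4 [ 7.2  49.75] | 16 -46 cx -12.4 [ 1.68 49.75] | 16 -50 cx -16.4 [-1.   49.75] | 16 -54 cx -20.4 [-1.   49.75] | 16 -57 cx -23.4 [ 1.26 32.  ] | 16 -59.5 cx -25.9 [ 1.66 31.5 ] |
```

```bash
cat >> plan.py <<'E'
Q=np.array([.5066,.1255,radians(192.5)])
def tcp(cx,cz,t,off=(-4.3,0,14.8),q=Q,dp=0):
    """tool pose for cell centre (cx,cz) at cell tilt t; dp: cell pitch in tool"""
    r=tool_rot(np.degrees(q[2]),t-dp); return board(q,(cx,0,cz))[0]-r.apply(np.array(off)/1000),r
E
python3 -c "
from plan import *
rel([tcp(-8.8,85,27)])"
```

```text
[ 0. 27. -0.] [ -2.4   2.3 101.2]
```

In the tool's units: 101 mm is 0.1263, 80 mm is 0.1, 27 degrees is 0.15.

>>> {"fn": "send_rows", "kwargs": {"rows": "0 0.0556 0 -0.0025 0.0025 0.05 -1;0 0.1111 0 -0.0025 0.0025 0.1 -1;0 0.15 0 -0.0025 0.0025 0.1263 -1;0 0.15 0 -0.0025 0.0025 0.1263 -1;0 0.15 0 -0.0025 0.0025 0.1263 -1"}}

```text
time: 8.3
eef_pos: [0.5182, 0.1277, 0.1012]
tcp_rot: [-0.105, 0.967, -0.025, -0.231]
contact_force: [1.0, -0.2, -0.4]
opening: 0.219
finger_force: 59.5
```

Run:
```python
from plan import *
shot('top'); s=ctrl.get_state(); print(s['time'],s['eef_pos'],s['tcp_rot'],s['contact_force'])
p=shot('wrist','w5.png'); np.savez('w5.npz',E=np.array(p['extrinsics']))
c=shot('scene','s5.png'); np.savez('s5.npz',E=np.array(c['extrinsics']),k=[c['fx'],c['fy'],c['cx'],c['cy']])
T=(s['eef_pos'],R.from_quat(s['tcp_rot']))
for n,a in [('plain',(-39.3,0,14.8)),('should',(28.7,0,14.8))]:
    X=T[0]+T[1].apply(np.array(a)/1000); print(n,px(c,X),px(p,X))
a=cv2.imread('pics/s5.png')[180:300,230:350]; b=cv2.imread('pics/w5.png')[60:310,190:450]
a=cv2.resize(a,(400,400),interpolation=cv2.INTER_CUBIC);b=cv2.resize(b,None,fx=1.53,fy=1.6,interpolation=cv2.INTER_CUBIC);print(b.shape)
cv2.imwrite('pics/m5.png',np.hstack([a,b]))
```

```text
8.35 [0.5184 0.1277 0.102 ] [-0.1055  0.9671 -0.0253 -0.2302] [0.4757 0.3719 0.1848]
plain [273.3033 235.0269] [323.1034 329.5155]
should [301.1433 234.9479] [322.9119 207.7831]
(400, 398, 3)
```

View pics/m5.png

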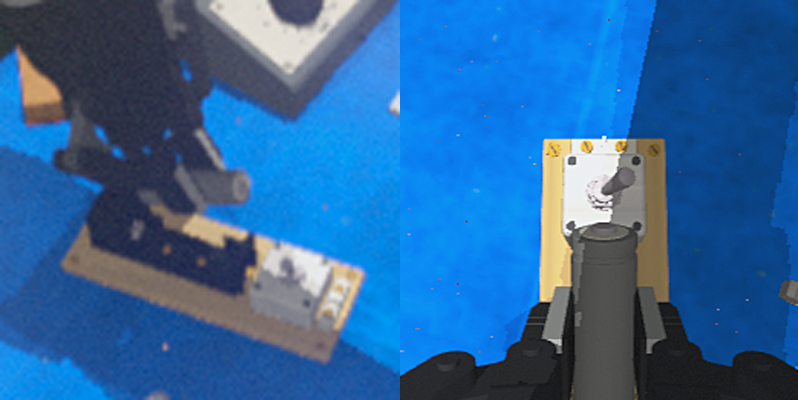

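Run:
```python
from plan import *
d=np.load('w5.npz');k=np.load('w4.npz')['k']; p=dict(extrinsics=d['E'],fx=k[0],fy=k[1],cx=k[2],cy=k[3])
for b,m in [((89,33,8),(542,139)),((89,-33,8),(665,139)),((73,20,30),(563,154)),((73,-20,30),(645,154)),((33,20,30),(564,237)),((33,-20,30),(645,237))]:
    u=px(p,board(Q,b)[0]); print(b,m,((u-[190,60])*[1.53,1.6]+[400,0]).round(1))
s=ctrl.get_state(); c0=(s['eef_pos'],R.from_quat(s['tcp_rot'])); print(c0[0])
W=[(-8.8,60,27),(-8.8,46,27),(-14.8,39.4,27),(-18,38,26.5),(-20.5,37.1,26)]
for x in W: print(x,round(clear(*x),2))
rel([tcp(*x) for x in W],c0)
```

```text
(89, 33, 8) (542, 139) [542.9 138.5]
(89, -33, 8) (665, 139) [664.9 138.2]
(73, 20, 30) (563, 154) [562.9 152.8]
(73, -20, 30) (645, 154) [645.1 152.6]
(33, 20, 30) (564, 237) [561.6 237.4]
(33, -20, 30) (645, 237) [646.8 237.2]
[0.5184 0.1277 0.1024]
(-8.8, 60, 27) 8.55
(-8.8, 46, 27) 3.2
(-14.8, 39.4, 27) 3.23
(-18, 38, 26.5) 2.79
(-20.5, 37.1, 26) 2.23
[-0.   0.3 -0.1] [-12.    0.4  24.5]
[-0.   0.3 -0.1] [-18.3   0.4  37. ]
[-0.   0.3 -0.1] [-26.6   0.4  40.2]
[-0.  -0.2 -0.1] [-30.    0.4  40. ]
[-0.  -0.7 -0.1] [-32.5   0.4  39.8]
```

In the tool's units: 40 mm is 0.05, -26.5 mm is -0.0331.

>>> {"fn": "send_rows", "kwargs": {"rows": "0 0 0 -0.015 0.0005 0.0306 -1;0 0 0 -0.0225 0.0005 0.0463 -1;0 0 0 -0.0275 0.0005 0.0488 -1;0 0 0 -0.0331 0.0005 0.05 -1;0 0 0 -0.035 0.0005 0.05 -1;0 0 0 -0.0375 0.0005 0.05 -1;0 0 0 -0.0375 0.0005 0.05 -1"}}

```text
time: 9.32
eef_pos: [0.5261, 0.1299, 0.0515]
tcp_rot: [-0.105, 0.967, -0.025, -0.232]
contact_force: [-1.8, -0.1, 0.7]
opening: 0.22
finger_force: 59.5
```

Run:
```python
from plan import *
shot('top'); s=ctrl.get_state(); c0=(s['eef_pos'],R.from_quat(s['tcp_rot'])); print(s['time'],c0[0],s['contact_force'],s['wrist_torque'],tcp(-18,38,27)[0])
p=shot('wrist','w6.png')
a=cv2.imread('pics/w6.png')[40:310,170:470]; cv2.imwrite('pics/w6c.png',cv2.resize(a,None,fx=2.2,fy=2.2,interpolation=cv2.INTER_CUBIC))
W=[(-20.5,37.1,26),(-23.5,35.5,24),(-25,34.2,21.5),(-25.7,33.2,19),(-26,31.7,16),(-25.7,30.2,12.5),(-25.2,28.3,9),(-24.8,26,6),(-24.5,23.6,3),(-24.2,21.6,0)]
for x in W: print(x,round(clear(*x),2),'face',round(x[0]-35*cos(radians(x[2])),1))
rel([tcp(*x) for x in W],c0)
```

```text
9.375 [0.526  0.1299 0.0514] [-0.7774  0.1109  0.6998] [ 0.0193 -0.0114 -0.0367] [0.527  0.13   0.0531]
(-20.5, 37.1, 26) 2.23 face -52.0
(-23.5, 35.5, 24) 1.58 face -55.5
(-25, 34.2, 21.5) 1.37 face -57.6
(-25.7, 33.2, 19) 1.2 face -58.8
(-26, 31.7, 16) 1.52 face -59.6
(-25.7, 30.2, 12.5) 1.84 face -59.9
(-25.2, 28.3, 9) 2.36 face -59.8
(-24.8, 26, 6) 1.8 face -59.6
(-24.5, 23.6, 3) 1.18 face -59.5
(-24.2, 21.6, 0) 1.0 face -59.2
[ 0. -1. -0.] [-2.4 -0.1 -2.3]
[ 0. -3. -0.] [-5.3 -0.1 -2. ]
[ 0.  -5.5 -0. ] [-6.6 -0.1 -1.3]
[ 0. -8. -0.] [-7.1 -0.1 -0.5]
[  0. -11.  -0.] [-7.3 -0.1  1.1]
[  0.  -14.5  -0. ] [-6.9 -0.1  3. ]
[  0. -18.  -0.] [-6.5 -0.1  5.4]
[  0. -21.  -0.] [-6.5 -0.1  8.1]
[  0. -24.  -0.] [-6.7 -0.1 10.9]
[  0. -27.  -0.] [-6.8 -0.1 13.4]
```

View pics/w6c.png

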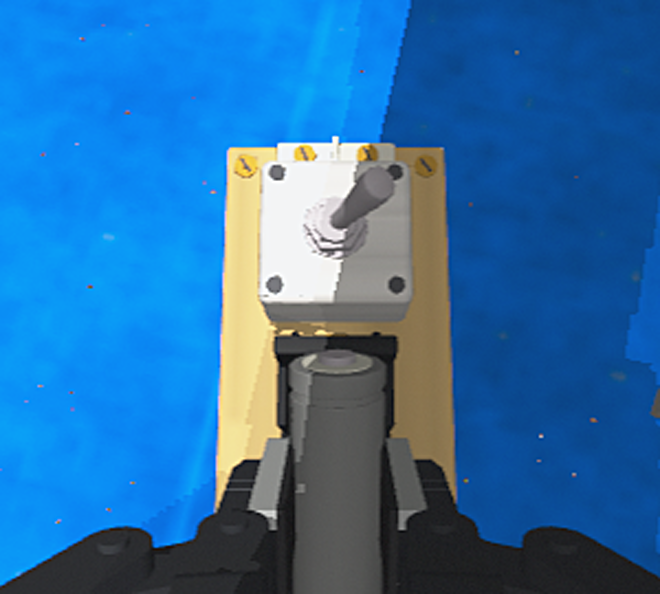

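In the tool's units: -7.1 mm is -0.0089, -6.6 mm is -0.0083, -8 degrees is -0.0444.

>>> {"fn": "send_rows", "kwargs": {"rows": "0 -0.0056 0 -0.003 0 -0.0029 -1;0 -0.0111 0 -0.005 0 -0.0029 -1;0 -0.0167 0 -0.0066 0 -0.0025 -1;0 -0.0306 0 -0.0083 0 -0.0016 -1;0 -0.0444 0 -0.0089 0 -0.0006 -1;0 -0.0444 0 -0.0089 0 -0.0006 -1"}}

```text
time: 10.18
eef_pos: [0.5301, 0.1309, 0.0478]
tcp_rot: [-0.107, 0.98, -0.018, -0.166]
contact_force: [-5.7, -1.9, 1.6]
opening: 0.215
finger_force: 59.4
```

Run:
```python
from plan import *
s=ctrl.get_state(); c0=(s['eef_pos'],R.from_quat(s['tcp_rot'])); t=tcp(-25.7,33.2,19); print(s['time'],c0[0],t[0],(t[1].inv()*c0[1]).as_rotvec(degrees=True),s['contact_force'],s['wrist_torque'],s['opening'])
W=[(-25.7,33.2,19),(-26,31.7,16),(-25.7,30.2,12.5),(-25.2,28.3,9),(-24.8,26,6),(-24.5,23.6,3),(-24.2,21.6,0)]
rel([tcp(*x) for x in W],c0)
```

```text
10.175 [0.5301 0.1309 0.0478] [0.5324 0.1312 0.0486] [-0.0206  0.2742  0.0404] [-5.6588 -1.9155  1.6125] [-0.2867  0.8758 -0.0393] 0.2153535537359448
[ 0.  -0.3 -0. ] [-2.  -0.2 -1.6]
[ 0.  -3.3 -0. ] [-2.  -0.2 -0. ]
[ 0.  -6.8 -0. ] [-1.3 -0.2  1.8]
[  0.  -10.3  -0. ] [-0.6 -0.2  4.2]
[  0.  -13.3  -0. ] [-0.3 -0.2  6.9]
[  0.  -16.3  -0. ] [-0.1 -0.2  9.7]
[  0.  -19.3  -0. ] [ 0.2 -0.2 12.1]
```

In the tool's units: 4.2 mm is 0.0053, -1.8 mm is -0.0023, -10.3 degrees is -0.0572.

>>> {"fn": "send_rows", "kwargs": {"rows": "0 -0.0017 0 -0.0025 0 -0.0018 -1;0 -0.0183 0 -0.0025 0 0 -1;0 -0.0378 0 -0.0023 0 0.0023 -1;0 -0.0572 0 -0.0019 0 0.0053 -1;0 -0.0572 0 -0.0019 0 0.0053 -1"}}

```text
time: 10.8
eef_pos: [0.5283, 0.1307, 0.0424]
tcp_rot: [-0.108, 0.991, -0.008, -0.08]
contact_force: [-7.5, -1.8, -0.5]
opening: 0.22
finger_force: 59.5
```

Run:
```python
from plan import *
s=ctrl.get_state(); c0=(s['eef_pos'],R.from_quat(s['tcp_rot'])); t=tcp(-25.2,28.3,9); print(s['time'],c0[0],t[0],(t[1].inv()*c0[1]).as_rotvec(degrees=True),s['contact_force'],s['wrist_torque'],s['opening'])
W=[(-25.2,28.3,9),(-24.8,26,6),(-24.5,23.6,3),(-24.2,21.6,0)]
rel([tcp(*x) for x in W],c0)
```

```text
10.8 [0.5283 0.1307 0.0424] [0.5293 0.1305 0.0436] [-0.0377  0.2008  0.035 ] [-7.5323 -1.8161 -0.4993] [-0.3903  1.225   0.0372] 0.2196573300998424
[ 0.  -0.2 -0. ] [-0.8 -0.4 -1.3]
[ 0.  -3.2 -0. ] [ 0.  -0.4  1.2]
[ 0.  -6.2 -0. ] [ 0.7 -0.4  3.9]
[ 0.  -9.2 -0. ] [ 1.4 -0.4  6.3]
```

In the tool's units: 6.2 mm is 0.0078, 3.9 mm is 0.0049, -9.2 degrees is -0.0511.

>>> {"fn": "send_rows", "kwargs": {"rows": "0 -0.0178 0 -0.0004 0 0.0015 -1;0 -0.0344 0 0.0003 0 0.0049 -1;0 -0.0511 0 0.0008 0 0.0078 -1;0 -0.0511 0 0.0008 0 0.0078 -1;0 -0.0511 0 0.0008 0 0.0078 -1"}}

```text
time: 11.42
eef_pos: [0.5262, 0.1303, 0.0367]
tcp_rot: [-0.109, 0.994, 0.0, -0.002]
contact_force: [-12.6, -4.2, 8.0]
opening: 0.22
finger_force: 60.4
```

Run:
```python
from plan import *
s=ctrl.get_state(); c0=(s['eef_pos'],R.from_quat(s['tcp_rot'])); t=tcp(-24.2,21.6,0); print(s['time'],c0[0],t[0],(t[1].inv()*c0[1]).as_rotvec(degrees=True),s['contact_force'],s['wrist_torque'],s['opening'])
p=shot('wrist','w7.png')
a=cv2.imread('pics/w7.png')[60:330,170:470]; cv2.imwrite('pics/w7c.png',cv2.resize(a,None,fx=2.2,fy=2.2,interpolation=cv2.INTER_CUBIC))
```

```text
11.425 [0.5262 0.1303 0.0367] [0.526  0.1298 0.0364] [-0.0471  0.2252  0.0057] [-12.6459  -4.2423   7.9954] [-0.6602  2.1695 -0.0153] 0.2197033104121549
```

View pics/w7c.png

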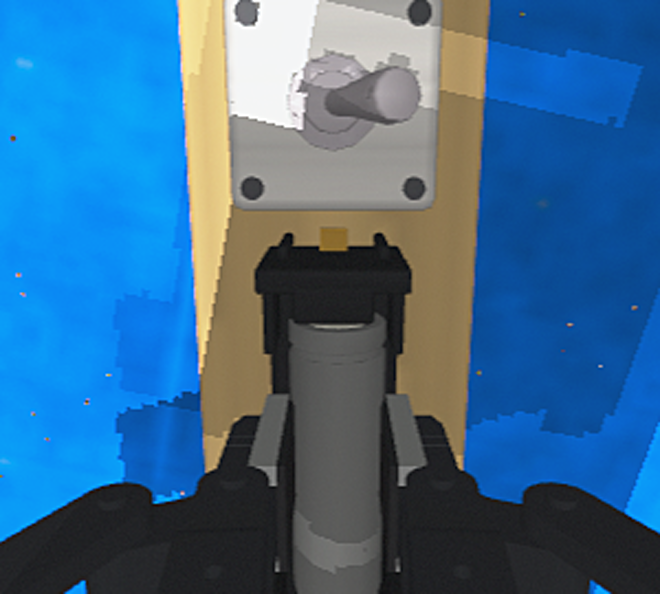

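In the tool's units: 2.5 mm is 0.0031, 1.5 mm is 0.0019, -2 degrees is -0.0111.

>>> {"fn": "send_rows", "kwargs": {"rows": "0 -0.0056 0 0.0019 0 0 -1;0 -0.0111 0 0.0031 0 0 -1;0 -0.0111 0 0.0031 0 0 -1;0 -0.0111 0 0.0031 0 0 -1"}}

```text
time: 11.98
eef_pos: [0.5257, 0.1302, 0.0368]
tcp_rot: [-0.109, 0.994, 0.002, 0.018]
contact_force: [-7.0, -2.5, 2.4]
opening: 0.218
finger_force: 59.8
```

Run:
```python
from plan import *
s=ctrl.get_state(); print(s['time'],s['eef_pos'],s['contact_force'],s['wrist_torque'],s['opening'])
p=shot('wrist','w8.png')
# grey profile across the cell
g=cv2.cvtColor(p['color'],cv2.COLOR_RGB2GRAY).astype(int)
for v in (205,215,225): print(v,g[v,285:365])
print(g[180:300,321])
```

```text
11.975 [0.5257 0.1302 0.0368] [-7.0163 -2.4538  2.3589] [-0.3585  1.4637  0.0143] 0.21826368321689094
205 [125 124 125 118  71  27  30  31  32  27  19  20  28  32  31  30  48  40
  28  31  30  30  31  31  31  31  30  32  30  33  35  31  31  33  32  27
  30  33  31  31  32  31  28  30  30  32  30  30  32  31  29  30  32  27
  23  60  74  73  77  66  39  24  19  24  30  30  31  22  34 101 123 118
 119 118 120 118 120 120 123 123]
215 [122 122 124 131  92  17  28  29  30  27  18  29  33  32  31  29  39  67
  79  80  81  82  84  86  86  86  90  89  89  91  90  91  92  92  91  93
  94  94  94  93  94  93  95  93  92  91  92  92  91  90  88  88  87  85
  83  84  79  79  76  61  36  27  25  22  33  34  28  22  77 113 121 117
 121 119 119 120 121 120 120 123]
225 [122 122 123 123 122 122 127 103  53  21  27  30  32  31  29  27  53  71
  74  77  78  81  81  84  85  83  79  76  82  84  89  92  91  91  93  95
  93  93  95  93  95  94  92  94  91  91  92  85  80  77  80  87  87  87
  84  83  82  81  79  68  44  29  29  24  19  76 114 123 119 120 119 120
 119 119 120 119 121 121 122 121]
[ 24  23  28  26  26  31  34  34  33  31  30  33  28  30  34  32  31  30
  29  31  31  34  29  33  30  30  29  28  25  87 126  64  82  98  94  94
  93  93  93  93  92  94  89  95  95  93  82  99  92  93  92  91  93  93
  91  92  92  93  92  93  92  92  93  92  92  92  92  92  91  91  91  94
  92  92  93  92  91  93  92  92  94  92  94  93  93  92  93  93  93  93
  91  93  92  92  93  93  92  92  93  93  92  92  91  93  93  93  93  94
  93  93  93  92  91  90  90 120 118 116 114 115]
```

Run:
```python
from plan import *
p=shot('wrist')
for b in [(9.7,0,31.2),(9.7,0,33),(9.7,0,35),(8,0,31.2),(8,0,33),(12,0,36.5),(12,0,33),(2,12.4,25),(2,-12.4,25),(-10,10.6,21.6),(-10,-10.6,21.6)]: print(b,px(p,board(Q,b)[0]).round(1))
```

```text
(9.7, 0, 31.2) [322.1 212.1]
(9.7, 0, 33) [322.1 213.5]
(9.7, 0, 35) [322.1 215.1]
(8, 0, 31.2) [322.1 215.8]
(8, 0, 33) [322.1 217.2]
(12, 0, 36.5) [322.1 211.2]
(12, 0, 33) [322.1 208.5]
(2, 12.4, 25) [295.8 223.3]
(2, -12.4, 25) [348.6 223.2]
(-10, 10.6, 21.6) [300.7 243.5]
(-10, -10.6, 21.6) [343.8 243.4]
```

In the tool's units: 4 mm is 0.005, 3 mm is 0.0038.

>>> {"fn": "send_rows", "kwargs": {"rows": "0 0 0 0.0019 0 0 -1;0 0 0 0.0038 0 0 -1;0 0 0 0.005 0 0 -1;0 0 0 0.005 0 0 -1;0 0 0 0.005 0 0 -1"}}

```text
time: 12.7
eef_pos: [0.5237, 0.1296, 0.0371]
tcp_rot: [-0.108, 0.994, 0.002, 0.021]
contact_force: [-5.6, -0.1, -0.9]
opening: 0.223
finger_force: 59.7
```

Run:
```python
from plan import *
s=ctrl.get_state(); print(s['time'],s['eef_pos'],s['contact_force'],s['wrist_torque'],s['opening'])
p=shot('wrist','w9.png')
g=cv2.cvtColor(p['color'],cv2.COLOR_RGB2GRAY).astype(int); print(g[190:240,321])
for b in [(12,0,36.5),(12,0,33)]: print(b,px(p,board(Q,b)[0]).round(1))
```

```text
12.7 [0.5237 0.1296 0.0371] [-5.5971 -0.0977 -0.8882] [-0.1436  1.1576 -0.0043] 0.22312157759413562
[ 33  33  33  30  32  31  31  29  33  30  31  30  32  34  30  30  34  31
  31  30  28  32  28  27 103  96  94  92  93  92  91  94  91  92  94  93
  85  95  93  91  93  93  92  92  92  93  93  92  92  92]
(12, 0, 36.5) [322.3 215.6]
(12, 0, 33) [322.3 212.8]
```

In the tool's units: 2 mm is 0.0025, 1.5 mm is 0.0019, 1 degrees is 0.0056.

>>> {"fn": "send_rows", "kwargs": {"rows": "0 0.0028 0 0.0019 0 0 -1;0 0.0056 0 0.0025 0 0 -1;0 0.0056 0 0.0025 0 0 -1;0 0.0056 0 0.0025 0 0 -0.3;0 0.0056 0 0.0025 0 0 -0.2;0 0.0056 0 0.0025 0 0 -0.2"}}

```text
time: 13.5
eef_pos: [0.5243, 0.1291, 0.0386]
tcp_rot: [-0.108, 0.994, 0.001, 0.015]
contact_force: [0.3, -0.3, -0.2]
opening: 0.399
finger_force: 0.0
```

Run:
```python
from plan import *
s=ctrl.get_state(); print(s['time'],s['eef_pos'],s['tcp_rot'],s['contact_force'],s['wrist_torque'],s['opening'],s['finger_force'])
p=shot('wrist','w10.png')
a=cv2.imread('pics/w10.png')[60:330,170:470]; cv2.imwrite('pics/w10c.png',cv2.resize(a,None,fx=2.2,fy=2.2,interpolation=cv2.INTER_CUBIC))
g=cv2.cvtColor(p['color'],cv2.COLOR_RGB2GRAY).astype(int); print(g[190:240,321])
```

```text
13.5 [0.5243 0.1291 0.0386] [-0.1083  0.994   0.0013  0.015 ] [ 0.3303 -0.2996 -0.231 ] [ 0.0141  0.0005 -0.0041] 0.398745395001987 0.0
[32 32 33 33 29 30 32 34 33 33 29 33 29 35 33 31 30 28 33 31 26 60 92 96
 94 94 92 93 93 93 93 93 92 93 93 93 93 93 91 94 92 93 94 92 93 93 93 94
 94 92]
```

In the tool's units: -110 mm is -0.1375, -80 mm is -0.1, 1.7 degrees is 0.0094.

>>> {"fn": "send_rows", "kwargs": {"rows": "0 0.0094 0 0 0 -0.0375 -0.2;0 0.0094 0 0 0 -0.1 -0.2;0 0.0094 0 0 0 -0.1375 -1;0 0.0094 0 0.025 0 -0.1375 -1;0 0.0094 0 0.025 0 -0.1375 -1"}}

```text
time: 14.18
eef_pos: [0.4999, 0.1242, 0.1473]
tcp_rot: [-0.108, 0.994, -0.0, -0.001]
contact_force: [0.3, 0.1, -0.3]
opening: 0.002
finger_force: 0.0
```

Run:
```python
from plan import *
shot('top'); s=ctrl.get_state(); print(s['time'],s['eef_pos'],s['tcp_rot'],s['opening'])
p=shot('wrist','w11.png')
c=px(p,board(Q,(-20,0,31))[0]); print(c)
for b in [(-53,0,31),(12,0,36.5),(-48,0,41),(53,0,32),(53,-10,56)]: print(b,px(p,board(Q,b)[0]).round(1))
a=cv2.imread('pics/w11.png')[60:330,190:450]; cv2.imwrite('pics/w11c.png',cv2.resize(a,None,fx=2.2,fy=2.2,interpolation=cv2.INTER_CUBIC))
```

```text
14.225 [0.5003 0.1242 0.147 ] [-0.1083  0.9941 -0.0002 -0.0013] -0.004677236095032634
[323.1265 236.3589]
(-53, 0, 31) [323.2 271.3]
(12, 0, 36.5) [323.  201.8]
(-48, 0, 41) [323.2 271.7]
(53, 0, 32) [322.9 149.8]
(53, -10, 56) [337.  152.9]
```

View pics/w11c.png

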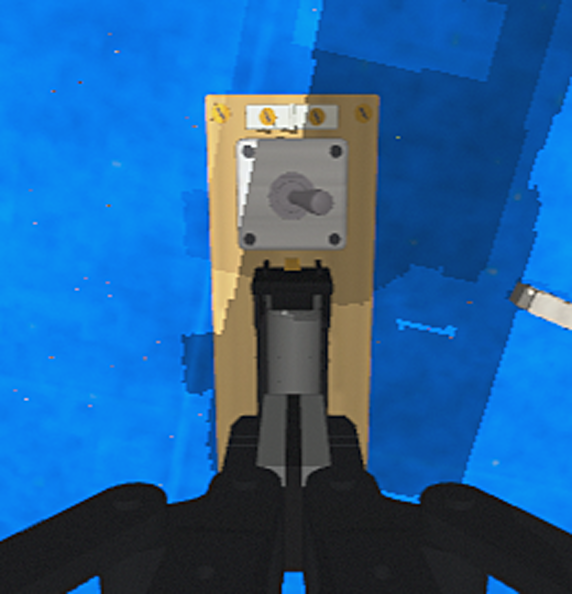

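```bash
python3 -c "
from plan import *
s=ctrl.get_state(); print(s['eef_pos'])
rel([(board(Q,(53,y,z))[0],tool_rot(192.5)) for y,z in [(-45,140),(-45,66),(-22,66),(-12,66),(-6,66)]])"
```

```text
[0.5005 0.1242 0.1468]
[-0.  -0.2 -0.1] [46.8 44.9  6.9]
[-0.  -0.2 -0.1] [46.6 44.9 80.9]
[-0.  -0.2 -0.1] [46.6 21.9 80.9]
[-0.  -0.2 -0.1] [46.6 11.9 80.9]
[-0.  -0.2 -0.1] [46.6  5.9 80.9]
```

In the tool's units: 81 mm is 0.1013, 46.6 mm is 0.0583.

>>> {"fn": "send_rows", "kwargs": {"rows": "0 0 0 0.0583 0.0563 0.0088 -1;0 0 0 0.0583 0.0563 0.0088 -1;0 0 0 0.0583 0.0563 0.0625 -1;0 0 0 0.0583 0.0563 0.1013 -1;0 0 0 0.0583 0.0563 0.1013 -1;0 0 0 0.0583 0.04 0.1013 -1;0 0 0 0.0583 0.03 0.1013 -1;0 0 0 0.0583 0.0225 0.1013 -1"}}

```text
time: 15.28
eef_pos: [0.4529, 0.1316, 0.0687]
tcp_rot: [-0.108, 0.994, 0.001, 0.001]
contact_force: [0.4, 2.4, 3.7]
opening: -0.002
finger_force: 2.0
```

>>> {"fn": "send_rows", "kwargs": {"rows": "0 0 0 0 -0.0038 0 -1;0 0 0 0 -0.0075 0 -1;0 0 0 0 -0.0075 0 -1"}}

```text
time: 15.65
eef_pos: [0.4518, 0.1255, 0.0661]
tcp_rot: [-0.108, 0.994, -0.0, -0.002]
contact_force: [-0.1, 0.2, -0.3]
opening: -0.001
finger_force: 0.1
```

In the tool's units: -4 mm is -0.005, -2 mm is -0.0025.

>>> {"fn": "send_rows", "kwargs": {"rows": "0 0 0 0 -0.0025 0 -1;0 0 0 0 -0.005 0 -1;0 0 0 0 -0.005 0 -1"}}

```text
time: 16.02
eef_pos: [0.4524, 0.1218, 0.0657]
tcp_rot: [-0.108, 0.994, -0.0, -0.002]
contact_force: [0.5, 1.5, -0.1]
opening: 0.001
finger_force: 0.4
```

Run:
```python
from plan import *
s=ctrl.get_state(); print(s['contact_force'],s['eef_pos'])
```

```text
[ 0.493   1.488  -0.1012] [0.4524 0.1218 0.0657]
```

In the tool's units: -3 mm is -0.0038, -2 mm is -0.0025.

>>> {"fn": "send_rows", "kwargs": {"rows": "0 0 0 0 -0.0025 0 -1;0 0 0 0 -0.0038 0 -1;0 0 0 0 -0.0038 0 -1"}}

```text
time: 16.4
eef_pos: [0.4526, 0.1206, 0.0657]
tcp_rot: [-0.108, 0.994, 0.002, -0.002]
contact_force: [-1.5, 8.4, -0.6]
opening: 0.004
finger_force: 3.9
```

>>> {"fn": "send_rows", "kwargs": {"rows": "0 0 0 0 -0.0019 0 -1;0 0 0 0 -0.0038 0 -1;0 0 0 0 -0.0038 0 -1"}}

```text
time: 16.77
eef_pos: [0.4527, 0.1199, 0.0657]
tcp_rot: [-0.106, 0.994, 0.005, -0.003]
contact_force: [-2.5, 18.5, 1.1]
opening: -0.005
finger_force: 8.7
```

>>> {"fn": "send_rows", "kwargs": {"rows": "0 0 0 0 0.0125 0 -1;0 0 0 0 0.0375 0 -1;0 0 0 0 0.0375 -0.05 -1;0 0 0 0 0.0375 -0.1013 -1;0 0 0 -0.0375 0.0125 -0.1013 -1;0 0 0 -0.0575 0 -0.1013 -1;0 0 0 -0.0575 0 -0.1013 -1;0 0 0 -0.0575 0 -0.1013 -1"}}

```text
time: 17.77
eef_pos: [0.498, 0.1261, 0.1456]
tcp_rot: [-0.108, 0.994, -0.0, -0.003]
contact_force: [0.1, -0.1, -1.1]
opening: 0.001
finger_force: 0.0
```

Run:
```python
from plan import *
shot('top'); s=ctrl.get_state(); p=shot('wrist','w12.png'); print(s['time'],s['eef_pos'],s['contact_force'])
g=cv2.cvtColor(p['color'],cv2.COLOR_RGB2GRAY).astype(int)
for y in (-10,10):
    u,v=px(p,board(Q,(53,y,56))[0]); print(y,u.round(1),v.round(1)); 
u0,v0=px(p,board(Q,(53,0,56))[0]); v=int(v0)
for r in (v-3,v,v+3): print(r,g[r,int(u0)-24:int(u0)+25],int(u0)-24)
# cell: column profile and row widths
for b in [(12,0,36.5),(15,0,31.2),(0,0,31.2),(-25,0,31.2)]: print(b,px(p,board(Q,b)[0]).round(1))
c=int(px(p,board(Q,(0,0,31))[0])[0])
print(g[180:240,c])
for b in (2,-15):
    r=int(px(p,board(Q,(b,0,20))[0])[1]); print(r,g[r,c-24:c+25],[px(p,board(Q,(b,y,20.6))[0])[0].round(1) for y in (10.6,-10.6)],c-24)
t=ctrl.read_camera('top')
for n in ['short_cell','cell','toggle_tip']:
    for d in ctrl.look_for(t,n)[:2]: X=w(t,d['position']); print(n,round(d['p'],2),X)
```

```text
17.825 [0.4979 0.1262 0.1457] [-0.0087 -0.3125  1.1181]
-10 333.6 156.3
10 305.2 156.4
153 [193 230 235 237 244 193  80  96 103 104 108 109 112 118 104  87  85  82
  82  80  83  82  82  80  79  74  98 113 110 111 111 109 110 109 110 127
 137 135 135 133 135 134 134 134 135 135 135 131 121] 295
156 [186 225 234 238 248 197  83  97 102 103 103 103 105 109 108  94  82  78
  75  73  71  83  90 105 116 113 110 110 113 106  97 104 108 107 123 136
 133 133 133 131 132 132 133 133 133 133 133 128 121] 295
159 [164 222 232 241 196 118 111  92  93  97  98 100 102  90  73  66  80 104
 111 111 109 109 101 101  97  99  99 101 108 109 107 110 126 133 132 130
 132 130 131 131 131 130 130 130 131 131 131 124 118] 295
(12, 0, 36.5) [319.9 205. ]
(15, 0, 31.2) [320.  199.7]
(0, 0, 31.2) [320.1 217.2]
(-25, 0, 31.2) [320.2 245.1]
[ 92  90  92  94  95 100  11  16  19  19  20  22  33  29  24  28  25  27
  27  27  29  26  27  22  63  94 110  84 106 105 102 103 102 103 102 103
 104 104 102 104 103 102 103 102 105 103 103 103 103 101 103 102 103 102
 102 103 103 104 108  47]
211 [131 132 131 132 134 140  97  26  25  35  40  32  53  71  78  79  84  88
  92  94  96  97 101 100 103 102 100 100  97  96  94  91  87  84  81  77
  61  40  31  26  25  76 117 127 126 128 127 130 129] [np.float64(307.9), np.float64(332.4)] 296
229 [130 132 131 130 130 132 136 101  33  33  37  34  43  69  79  81  86  88
  92  95  96  98 101 101 101 102  99  97  96  94  94  89  87  83  79  76
  57  39  26  13  86 129 134 130 129 125 126 128 129] [np.float64(308.2), np.float64(332.3)] 296
cell 0.89 [ 0.4156 -0.2329  0.0226]
```

```bash
python3 -c "
from plant import ctrl
print(ctrl.sign_off())"
```

```text
the job is handed in; nothing more can be done
None
```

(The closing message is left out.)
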